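Park the rotary cutter handle-first

ROBOT

A 6-joint arm with a two-finger parallel gripper is mounted at the origin on the work surface. World frame = base frame: x ahead of the robot, y to its left, z up, the work surface at z = 0. Lengths are in m, angles in rad, forces in N, time in s.
With the tool pointing down it reaches from about 0.35 to 0.975 m from the base axis. Payload 4.9 kg.
Tool frame: the origin (TCP) lies midway between the tips of the shut fingers; the grasp point (between the pads) lies 19 mm behind it; z points along the fingers, y is the direction in which the jaws open and shut (so a half turn about z gives the same grasp; the last joint's range is limited). The gripper opens to 85 mm and grips with 20 to 120 N. Pads are 22 mm wide; open, the fingers measure 114 mm over their backs; the gripper's body (76 mm by 85 mm) begins 54 mm behind the grasp point. The pads swing forward as they close: fully open they stand 13 mm farther back than shut.
Start: joints at [1.217, 0.053, 1.613, -0, 1.476, -0.119], TCP at [0.145, 0.608, 0.231] pointing down, gripper open.
Joint ranges: [-3.01, 3.01], [-1.01, 2.22], [0.06, 2.58], [-1.02, 4.17], [0.09, 2.62], [-3.14, 3.14]. Speed limits (rad/s): [2.57, 2.57, 3.14, 3.14, 3.14, 3.14].

INTERFACE

Orientations are given as a rotation vector (axis times angle).
In Python, from station import ctrl gives the robot as it stands.
- The arm moves only by the tool play_rows, never from a script. Its argument "motion" is a list that holds one entry, the list of rows, each a list of 7 numbers: the closure, from -1 (fully open) to 1 (shut), then the shift along the tool's x, y, z in cm, then the turn, a rotation vector about the tool's x, y, z in degrees. A call has 1 to 20 rows; each row is the pose to reach, as a shift and turn from the pose measured when the call began, along the tool's axes at that moment; what a row does not reach only later rows make up. A row lasts 1/8 s, in which the tool goes at most 62.5 mm and 10.7 degrees, less where a joint would pass 70% of its speed; a pose out of reach is approached as far as the arm can. A call with a gripper value outside its range is refused whole. The fingers move at their own pace and stop on an object; "newtons" is the grip in N (left out, the last holds). Time passes only in rows, so rows that repeat a pose let the fingers close. It gives the time, the measured TCP pose, the force and the opening at its end, in the units of the state.
- ctrl.get_obs(): the state, without advancing time (a new reading comes with each control period).
- ctrl.get_image(name): name is "scene" or "top" or "wrist"; returns a dict with "color" (384x512x3 uint8, red, green, blue), "mtx" (3x3 intrinsics, pixels), "T" (4x4, takes a point from camera to world coordinates). Camera axes: x right, y up, looking along -z (the intrinsics and any distortion apply to the point x, -y, -z); pixel columns grow to the right and rows downward; lengths in m; the calibration is good to about 2 mm. A picture is of the moment at which its call begins. There is no depth.
- ctrl.finish_job(): hands the job in, once; it reports no verdict.
The state is a dict: "t": time; "q": joint angles; "dq": joint speeds; "effort": joint torques, N m; "tool_pos": TCP position; "tool_rot": TCP orientation; "contact_force": force on the tool from outside, world axes, zero at the start; "wrist_torque": the same for the moment, N m; "opening": finger opening in m.
Only numpy, scipy, OpenCV 4.12 (cv2) and the standard library are available. Lean on these libraries where they do the work, as an engineer would, in place of code of your own. Each camera call takes 0.05 s, during which the arm holds its last target.

TASK

The orange-handled rotary cutter was left on the green mat with its blade pointing away from the robot, at the sewist across the table. Pick it up, turn it end for end and lay it flat in the grey cutter dock, its round head down inside the red-floored well and its handle out through the gap, towards the sewist. Set it down while still holding it rather than dropping it in, let go, and leave the blue-handled cutter where it lies.

Things in the scene. Friction and masses are not known exactly. Their poses are not given: they have to be found in the camera images.
- orange_cutter: orange-handled rotary cutter, loose, flat on the mat, about 90 g, 180 mm long. Origin on its underside below the grip place, z up, x to the blade (at first away from the robot, up to 40 degrees to its left). Handle: bar 26 mm wide (y), 22 high, x -75 to +42; then a lower black neck; round black head with metal disc, 54 mm across, 12 thick, centre x +78. Underside flat; balances at x about +11
- orange_head (a point): point on the orange cutter's underside at the centre of its round head (cutter x = +78 mm)
- blue_cutter: blue-handled rotary cutter, same shape and frame; leave it alone. The green mat's top, on which the cutters and dock lie, is 3 mm above the work surface
- dock: grey cutter dock, fixed. Origin on its underside at the well's centre, z up, x out through the gap to where the handle goes (about away from the robot). Well 80 x 80 mm inside, red floor 4 mm above the origin, walls 5 mm thick, tops 20 mm above the origin; gap 50 mm wide in the middle of the wall at x +40 to +45. A base plate 4 mm thick, 90 wide runs on to x +160; the handle lies on it

How it is judged:
By the outcome, as a careful person would: the job done as asked, in the order asked, and still so for the second after the job is handed in, with the robot touching nothing.
It also fails if it takes over 35 s, if anything falls off the work surface, if the arm or the gripper's body presses on something with over 40 N, if the wrist force passes 120 N, or if a joint passes its speed limit or range.

## Working session

There is one attempt and no reset: what is moved stays moved. The work goes in short steps, Python scripts to look and compute and a tool call to move; the robot and the scene stay as the last step left them, time stands still between calls to the robot, and variables do not carry over. Pictures are saved under pics/ and viewed, and the job is handed in when it is done.

Besides the shell and the picture viewer there is one more tool, called as name(argument=value, ...) on one line, values as JSON. play_rows: Moves the arm, as the interface text tells. Its arguments: {"type":"object","properties":{"motion":{"type":"array"},"newtons":{"type":"number"}},"required":["motion"]}

```bash
mkdir -p pics; ls; python3 - <<'E'
from station import ctrl
import cv2
o=ctrl.get_obs()
print({k:(v if not hasattr(v,'round') else v.round(4) if hasattr(v,'shape') else v) for k,v in o.items()})
for n in("scene","top","wrist"):
    d=ctrl.get_image(n); cv2.imwrite(f"pics/{n}0.png",d["color"][:,:,::-1]); print(n,d["mtx"].tolist(),d["T"].round(4).tolist(),[k for k in d])
E
```

```text
pics
{'t': 0.0, 'q': array([ 1.217 ,  0.0534,  1.6143, -0.    ,  1.476 , -0.119 ]), 'dq': array([-0.0015,  0.0007,  0.0013,  0.0014, -0.001 , -0.0021]), 'effort': array([ 1.00000e-04, -3.93676e+01, -3.70180e+01, -0.00000e+00,
        7.10000e-03, -0.00000e+00]), 'tool_pos': array([0.1452, 0.6073, 0.23  ]), 'tool_rot': array([-0.3679, -3.1195,  0.0032]), 'contact_force': array([ 0.0813,  0.9548, -0.6844]), 'wrist_torque': array([-0.0383, -0.0238, -0.0046]), 'opening': 0.08530241382566581}
scene [[459.31229444561376, 0.0, 256.15395596088166], [0.0, 459.31229444561376, 186.45274008483852], [0.0, 0.0, 1.0]] [[-0.7608, -0.3756, 0.5294, 1.0168], [0.6487, -0.4682, 0.6, 0.5768], [0.0225, 0.7998, 0.5998, 0.5924], [0.0, 0.0, 0.0, 1.0]] ['color', 'mtx', 'T']
top [[427.8912203582442, 0.0, 248.76085741276032], [0.0, 427.8912203582442, 201.38244246800716], [0.0, 0.0, 1.0]] [[-0.0293, 0.9978, -0.0591, 0.4858], [-0.9994, -0.0302, -0.0137, 0.0075], [-0.0155, 0.0587, 0.9982, 0.8617], [0.0, 0.0, 0.0, 1.0]] ['color', 'mtx', 'T']
wrist [[333.70833946139135, 0.0, 253.30029096507403], [0.0, 333.70833946139135, 188.3530510960642], [0.0, 0.0, 1.0]] [[0.2321, -0.92, -0.3156, 0.0638], [0.9727, 0.2191, 0.0766, 0.6262], [-0.0013, -0.3248, 0.9458, 0.3726], [0.0, 0.0, 0.0, 1.0]] ['color', 'mtx', 'T']
```

View pics/top0.png

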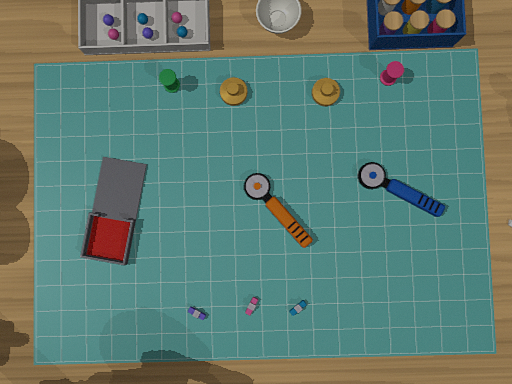

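View pics/scene0.png

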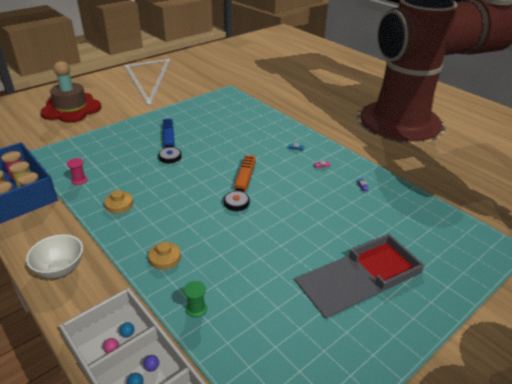

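```bash
python3 - <<'E'
import cv2,numpy as np
i=cv2.imread("pics/top0.png")
a=cv2.resize(i[145:275,70:160],None,fx=4.4,fy=4.4,interpolation=cv2.INTER_CUBIC)
b=cv2.resize(i[160:260,230:330],None,fx=4,fy=4,interpolation=cv2.INTER_CUBIC)
c=np.zeros((600,800,3),np.uint8); c[:a.shape[0],:a.shape[1]]=a; c[:400,400:]=b
cv2.imwrite("pics/zoom0.png",c)
E
```

```text
(no output)
```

View pics/zoom0.png

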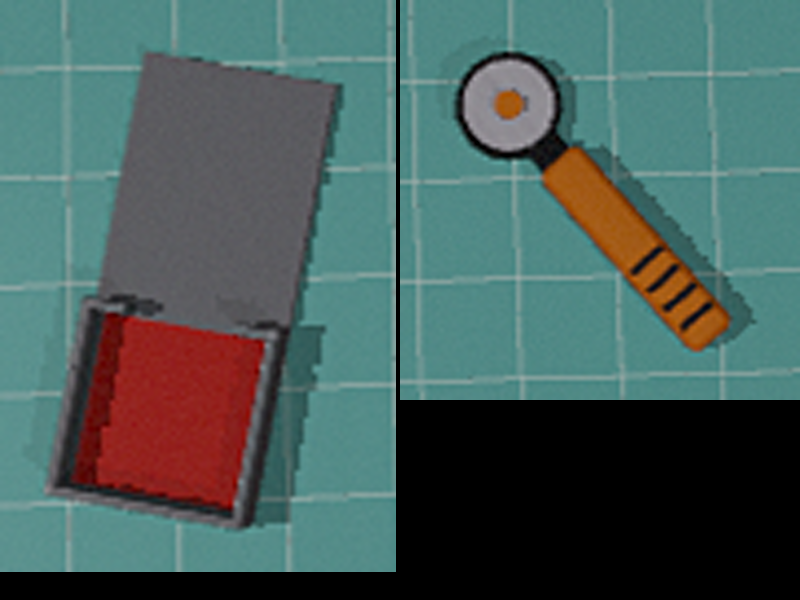

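```bash
cat > h.py <<'E'
import cv2,numpy as np
def ray(uv,d,z):
    K,T=d["mtx"],d["T"]; p=np.linalg.inv(K)@np.array([uv[0],uv[1],1.])
    v=T[:3,:3]@np.array([p[0],-p[1],-1.]); o=T[:3,3]
    return o+v*(z-o[2])/v[2]
def proj(P,d):
    c=np.linalg.inv(d["T"])@np.append(P,1); K=d["mtx"]
    return np.array([K[0,0]*c[0]/-c[2]+K[0,2],K[1,1]*-c[1]/-c[2]+K[1,2]])
def blobs(m,a=8):
    cs,_=cv2.findContours(m,cv2.RETR_EXTERNAL,cv2.CHAIN_APPROX_NONE)
    return sorted([c for c in cs if cv2.contourArea(c)>a],key=cv2.contourArea,reverse=True)
E
python3 - <<'E'
from station import ctrl
from h import *
for n in("top","scene"):
    d=ctrl.get_image(n); im=d["color"]; hsv=cv2.cvtColor(im,cv2.COLOR_RGB2HSV)
    print(n)
    m=cv2.inRange(hsv,(7,150,90),(17,255,255))
    if n=="top": m[:140]=0
    for c in blobs(m,4)[:5]:
        (x,y),(w,h),a=cv2.minAreaRect(c); M=cv2.moments(c); print("orange",cv2.contourArea(c),(x,y),(w,h),a,M['m10']/M['m00'],M['m01']/M['m00'], "z25",ray((x,y),d,.025)[:2].round(4),"z17",ray((x,y),d,.017)[:2].round(4))
        print(np.array([ray(p,d,.025)[:2] for p in cv2.boxPoints(cv2.minAreaRect(c))]).round(4).tolist())
    if n=="top":
        # dark head: disc = black ring
        roi=np.zeros(im.shape[:2],np.uint8); cv2.circle(roi,(257,186),20,255,-1)
        m=((im.max(2)<50)).astype(np.uint8)*255&roi
        c=blobs(m)[0]; e=cv2.minEnclosingCircle(c); print("head",e,cv2.fitEllipse(c))
        m=((im.max(2)>110)&(hsv[...,1]<60)).astype(np.uint8)*255&roi
        c=blobs(m)[0]; e=cv2.fitEllipse(c); print("disc",e,ray(e[0],d,.015).round(4))
        # dock: not green saturated
        m=cv2.inRange(hsv,(0,0,0),(180,75,140))|cv2.inRange(hsv,(0,120,0),(6,255,255))|cv2.inRange(hsv,(170,120,0),(180,255,255))
        r=np.zeros_like(m); r[148:272,72:156]=255; m&=r
        c=blobs(m)[0]; h=cv2.convexHull(c); ap=cv2.approxPolyDP(h,3,True)[:,0]; print(ap.tolist())
        P=[ray(p,d,.007)[:2] for p in [(103.2,156.8),(147.3,164.5)]]+[ray(p,d,.023)[:2] for p in[(80.9,256.4),(126.1,264.3)]]
        P=np.array(P);print(P.round(4).tolist()); print("w",np.linalg.norm(P[0]-P[1]),np.linalg.norm(P[2]-P[3]),"l",np.linalg.norm(P[0]-P[2]),np.linalg.norm(P[1]-P[3]))
        f=(P[0]+P[1])/2;b=(P[2]+P[3])/2;u=(f-b)/np.linalg.norm(f-b);w=P[0]-P[1]
        print("yaw",np.degrees(np.arctan2(u[1],u[0])),"w yaw",np.degrees(np.arctan2(-w[0],w[1])),"origin",b+.045*u,f-.16*u)
        np.save("dock.npy",np.r_[f,b])
    else:
        q=np.load("dock.npy");f,b=q[:2],q[2:];u=(f-b)/np.linalg.norm(f-b);v=np.array([-u[1],u[0]]);o=(f-.16*u+b+.045*u)/2
        vis=im[:,:,::-1].copy()
        for x,y,z in[(160,45,7),(160,-45,7),(-45,45,23),(-45,-45,23),(45,45,23),(45,-45,23)]:
            p=proj(np.r_[o+x/1e3*u+y/1e3*v,z/1e3],d);cv2.circle(vis,tuple(p.round().astype(int).tolist()),2,(0,255,255),-1)
        cv2.imwrite("pics/chk.png",cv2.resize(vis[130:330,200:450],None,fx=3,fy=3))
E
```

```text
top
orange 701.5 (288.39654541015625, 221.75860595703125) (59.46056365966797, 12.872050285339355) 48.36646270751953 288.43383226419576 221.856022808268 z25 [ 0.4932 -0.0571] z17 [ 0.4933 -0.0577]
[[0.5297, -0.0103], [0.5459, -0.0297], [0.457, -0.1035], [0.441, -0.0843]]
orange 26.5 (257.0, 186.0) (6.0, 6.0) 90.0 256.7798742138365 185.64779874213835 z25 [0.5651 0.002 ] z17 [0.5658 0.0019]
[[0.5712, 0.0077], [0.5708, -0.0041], [0.559, -0.0037], [0.5594, 0.008]]
head ((257.448486328125, 188.37982177734375), 15.573623657226562) ((257.51385498046875, 186.83302307128906), (24.750972747802734, 29.208850860595703), 142.7416229248047)
disc ((256.5891418457031, 185.74652099609375), (21.4124698638916, 21.650049209594727), 127.33414459228516) [0.5666 0.0027 0.015 ]
[[102, 157], [146, 164], [135, 263], [80, 257]]
[[0.6357, 0.3112], [0.6172, 0.2219], [0.4374, 0.3513], [0.4195, 0.2625]]
w 0.09122499475719854 0.09058537035232257 l 0.20229425605049478 0.20176304384336935
yaw -11.518503694347153 w yaw -11.716151009802024 origin [0.47255409 0.29787438] [0.46964233 0.29846776]
scene
orange 335.0 (244.9500274658203, 171.6500244140625) (11.70042896270752, 34.785057067871094) 18.434947967529297 244.94577114427858 172.2462686567164 z25 [ 0.5004 -0.0463] z17 [ 0.4931 -0.0551]
[[0.5514, -0.0199], [0.4544, -0.1026], [0.4446, -0.0752], [0.5416, 0.0041]]
orange 10.0 (236.0, 197.5) (3.0, 4.0) 90.0 236.1 197.28333333333333 z25 [0.5712 0.0119] z17 [0.5649 0.004 ]
[[0.5713, 0.0056], [0.5651, 0.0107], [0.5711, 0.0182], [0.5773, 0.0132]]
orange 5.0 (1.5, 180.0) (2.0, 3.0) 90.0 1.2666666666666666 180.0 z25 [ 0.9103 -0.3354] z17 [ 0.9088 -0.3483]
[[0.9116, -0.3409], [0.9069, -0.3371], [0.909, -0.3299], [0.9137, -0.3337]]
```

View pics/chk.png

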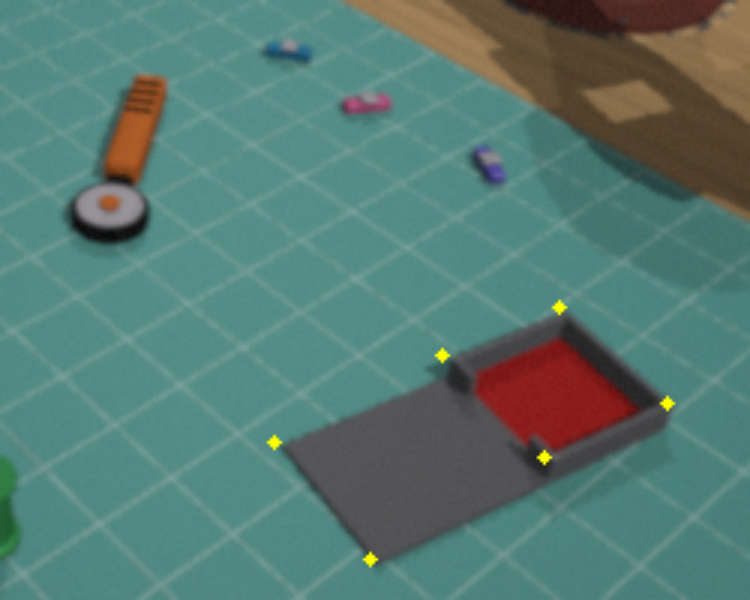

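The top view shows the orange cutter with its head at pixel (257,186) and handle centre at (288,222). The dock's red well is around (109,240), with its plate running up-image. Sizes agree with those given: handle 116x25 mm, head to handle centre 94 mm, dock 91x202 mm. The scene view agrees to about 2–3 mm.

```bash
cat >> h.py <<'E'
from scipy.spatial.transform import Rotation as R
def down(yawy):  # tool z down, tool y at world yaw (deg)
    a=np.radians(yawy); y=np.array([np.cos(a),np.sin(a),0]); z=np.array([0,0,-1.]); return R.from_matrix(np.c_[np.cross(y,z),y,z])
def plan(o,pos,yawy):
    r=R.from_rotvec(o["tool_rot"]); t=down(yawy)
    return (r.inv().apply(np.array(pos)-o["tool_pos"])*100).round(2).tolist(),np.degrees((r.inv()*t).as_rotvec()).round(2).tolist()
E
python3 - <<'E'
from station import ctrl
from h import *
o=ctrl.get_obs(); u=np.array([np.cos(np.radians(39.5)),np.sin(np.radians(39.5))])
g=(np.array([.4932,-.0571])+.0165*u+np.array([.5661,.0023])-.078*u)/2+.008*u
print(g, plan(o,[*g,.15],39.5-90))
E
```

```text
[ 0.51209554 -0.04187078] ([-50.78, -54.62, 8.12], [-0.04, 0.06, 127.05])
```

play_rows(motion=[[[-1, -50.8, -54.6, 8.1, 0, 0, 127], [-1, -50.8, -54.6, 8.1, 0, 0, 127], [-1, -50.8, -54.6, 8.1, 0, 0, 127], [-1, -50.8, -54.6, 8.1, 0, 0, 127], [-1, -50.8, -54.6, 8.1, 0, 0, 127], [-1, -50.8, -54.6, 8.1, 0, 0, 127], [-1, -50.8, -54.6, 8.1, 0, 0, 127], [-1, -50.8, -54.6, 8.1, 0, 0, 127], [-1, -50.8, -54.6, 8.1, 0, 0, 127], [-1, -50.8, -54.6, 8.1, 0, 0, 127], [-1, -50.8, -54.6, 8.1, 0, 0, 127], [-1, -50.8, -54.6, 8.1, 0, 0, 127], [-1, -50.8, -54.6, 8.1, 0, 0, 127], [-1, -50.8, -54.6, 8.1, 0, 0, 127], [-1, -50.8, -54.6, 8.1, 0, 0, 127], [-1, -50.8, -54.6, 8.1, 0, 0, 127]]], newtons=40)

```text
t: 2.25
tool_pos: [0.5121, -0.0406, 0.1505]
tool_rot: [2.954, 1.065, -0.0]
contact_force: [0.0, -0.1, -0.1]
opening: 0.0854
```

```bash
python3 - <<'E'
from station import ctrl
from h import *
d=ctrl.get_image("wrist"); im=d["color"]; hsv=cv2.cvtColor(im,cv2.COLOR_RGB2HSV)
cv2.imwrite("pics/w1.png",im[:,:,::-1])
m=cv2.inRange(hsv,(7,150,70),(17,255,255))
for c in blobs(m,20)[:3]:
    r=cv2.minAreaRect(c); print(r); B=np.array([ray(p,d,.025)[:2] for p in cv2.boxPoints(r)]); print(B.round(4).tolist(),B.mean(0),"z17",ray(r[0],d,.017)[:2])
o=ctrl.get_obs(); print(o["tool_pos"],o["q"].round(3))
E
```

```text
((254.5, 200.5), (125.0, 29.0), 90.0)
[[0.5321, -0.0111], [0.547, -0.0291], [0.4592, -0.1043], [0.4422, -0.0838]] [ 0.49510262 -0.05705635] z17 [ 0.49565166 -0.0566385 ]
((255.0, 93.5), (17.0, 16.0), 90.0)
[[0.5673, 0.0105], [0.5751, 0.001], [0.5654, -0.0071], [0.5575, 0.0025]] [0.56633089 0.00170581] z17 [0.56606068 0.0014268 ]
[ 0.51210187 -0.04072533  0.15049406] [-2.240e-01 -1.530e-01  1.949e+00 -1.000e-03  1.345e+00  6.550e-01]
```

View pics/w1.png

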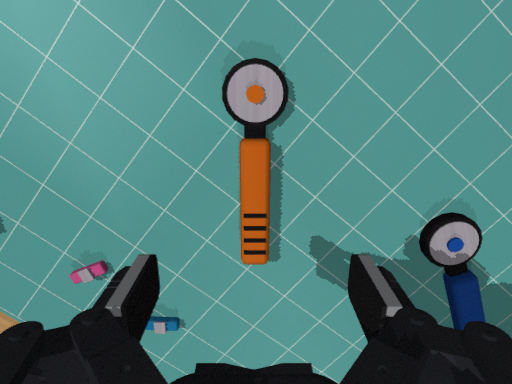

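The wrist view shows the orange cutter upright in the picture, head at (255,93) and handle centre at (254,200), centred between the fingers. It agrees with the top view to 2 mm, so I'm descending.

play_rows(motion=[[[-1, 0, 0.15, 6, 0, 0, 0], [-1, 0, 0.15, 10, 0, 0, 0], [-1, 0, 0.15, 12.5, 0, 0, 0], [-1, 0, 0.15, 14.3, 0, 0, 0], [-1, 0, 0.15, 14.3, 0, 0, 0], [-1, 0, 0.15, 14.3, 0, 0, 0]]])

```text
t: 3.05
tool_pos: [0.5142, -0.0421, 0.0088]
tool_rot: [2.953, 1.065, 0.003]
contact_force: [-0.2, -0.0, 0.2]
opening: 0.0853
```

play_rows(motion=[[[1, 0, 0, 0, 0, 0, 0], [1, 0, 0, 0, 0, 0, 0], [1, 0, 0, 0, 0, 0, 0], [1, 0, 0, 0, 0, 0, 0], [1, 0, 0, 0, 0, 0, 0], [1, 0, 0, 0, 0, 0, 0], [1, 0, 0, 0, 0, 0, 0], [1, 0, 0, 0, 0, 0, 0]]], newtons=40)

```text
t: 4.05
tool_pos: [0.5147, -0.0423, 0.0092]
tool_rot: [2.953, 1.065, 0.004]
contact_force: [-0.2, 0.8, 5.1]
opening: 0.0252
```

play_rows(motion=[[[1, 0, 0, -1, 0, 0, 0], [1, 0, 0, -3, 0, 0, 0], [1, 0, 0, -6, 0, 0, 0], [1, 0, 0, -10, 0, 0, 0], [1, 0, 0, -10, 0, 0, 0], [1, 0, 0, -10, 0, 0, 0]]])

```text
t: 4.8
tool_pos: [0.5135, -0.0419, 0.1083]
tool_rot: [2.953, 1.065, 0.002]
contact_force: [-0.1, 0.2, -1.1]
opening: 0.0252
```

```bash
python3 - <<'E'
from station import ctrl
from h import *
o=ctrl.get_obs(); print(o["tool_pos"],o["tool_rot"],o["opening"],o["contact_force"])
v=[]
for n in("wrist","scene"):
    d=ctrl.get_image(n); v.append(d["color"][:,:,::-1])
cv2.imwrite("pics/l1.png",cv2.resize(np.hstack(v),(800,300)))
E
```

```text
[ 0.51345516 -0.04186976  0.10825639] [2.95344049e+00 1.06539055e+00 1.63720964e-03] 0.025178506653426764 [-0.08982967  0.17007832 -1.08266799]
```

View pics/l1.png

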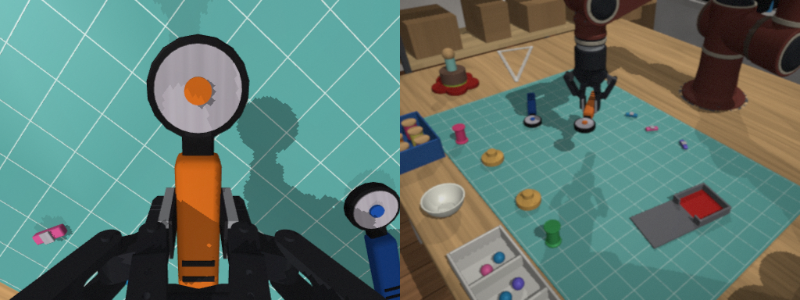

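```bash
python3 - <<'E'
from station import ctrl
from h import *
o=ctrl.get_obs()
d=ctrl.get_image("wrist"); im=d["color"]; hsv=cv2.cvtColor(im,cv2.COLOR_RGB2HSV)
roi=np.zeros(im.shape[:2],np.uint8); cv2.circle(roi,(254,112),70,255,-1)
m=cv2.inRange(hsv,(7,150,70),(17,255,255))&roi; m[160:]=0
c=blobs(m)[0]; print(cv2.minAreaRect(c))
m=((im.max(2)>100)&(hsv[...,1]<60)).astype(np.uint8)*255&roi; e=cv2.fitEllipse(cv2.convexHull(blobs(m)[0])); print(e)
r=R.from_rotvec(o["tool_rot"])
for z in(.115,.119): print(r.inv().apply(ray(e[0],d,z)-o["tool_pos"])*1000)
print(plan(o,[.5377,.2845,.108],78.4))
E
```

```text
((253.00003051757812, 116.50001525878906), (34.64822769165039, 34.64822769165039), 45.0)
((252.94235229492188, 112.62576293945312), (112.19883728027344, 114.24183654785156), 4.665619373321533)
[68.81568841  0.55964792 -7.8218467 ]
[ 69.24889409   0.56587039 -11.82219638]
([22.74, -23.53, -0.11], [-0.03, 0.06, -128.73])
```

Head sits 69 mm ahead of the TCP and is centred, as expected. Turning and carrying to above the dock.

play_rows(motion=[[[1, 22.8, -23.6, -1, 0, 0, -10], [1, 22.8, -23.6, -1, 0, 0, -20], [1, 22.8, -23.6, -1, 0, 0, -30], [1, 22.8, -23.6, -1, 0, 0, -40], [1, 22.8, -23.6, -1, 0, 0, -50], [1, 22.8, -23.6, -1, 0, 0, -60], [1, 22.8, -23.6, -1, 0, 0, -70], [1, 22.8, -23.6, -1, 0, 0, -80], [1, 22.8, -23.6, -1, 0, 0, -90], [1, 22.8, -23.6, -1, 0, 0, -100], [1, 22.8, -23.6, -1, 0, 0, -110], [1, 22.8, -23.6, -1, 0, 0, -120], [1, 22.8, -23.6, -1, 0, 0, -126], [1, 22.8, -23.6, -1, 0, 0, -128.7], [1, 22.8, -23.6, -1, 0, 0, -128.7], [1, 22.8, -23.6, -1, 0, 0, -128.7]]])

```text
t: 6.95
tool_pos: [0.5374, 0.2853, 0.116]
tool_rot: [-0.319, -3.124, 0.003]
contact_force: [-1.0, 0.5, -0.9]
opening: 0.0251
```

```bash
python3 - <<'E'
from station import ctrl
from h import *
o=ctrl.get_obs(); print(o["tool_pos"],o["tool_rot"],o["opening"],o["q"].round(2))
v=[]
for n in("wrist","scene","top"):
    d=ctrl.get_image(n); v.append(d["color"][:,:,::-1])
    if n=="wrist":
        im=d["color"];hsv=cv2.cvtColor(im,cv2.COLOR_RGB2HSV)
        r=cv2.inRange(hsv,(0,150,40),(5,255,255))|cv2.inRange(hsv,(174,150,40),(180,255,255)); c=blobs(r)[0]
        a=cv2.approxPolyDP(cv2.convexHull(c),6,True)[:,0]; print(a.tolist(),[ray(p,d,.007)[:2].round(4).tolist() for p in a])
print(plan(o,[.5387,.2843,.108],78.4))
cv2.imwrite("pics/d1.png",cv2.resize(np.hstack(v[:2]),(800,300))); cv2.imwrite("pics/d1t.png",v[2])
E
```

```text
[0.5373773  0.28527003 0.11601039] [-3.19271098e-01 -3.12383484e+00  2.61863324e-03] 0.025104735378641954 [ 0.37  0.11  1.75 -0.    1.28 -1.  ]
[[312, 38], [310, 76], [202, 69], [200, 38]] [[0.4406, 0.3457], [0.4649, 0.3406], [0.4448, 0.2662], [0.425, 0.2699]]
([-0.15, -0.07, 0.8], [-0.1, -0.07, -0.07])
```

View pics/d1.png

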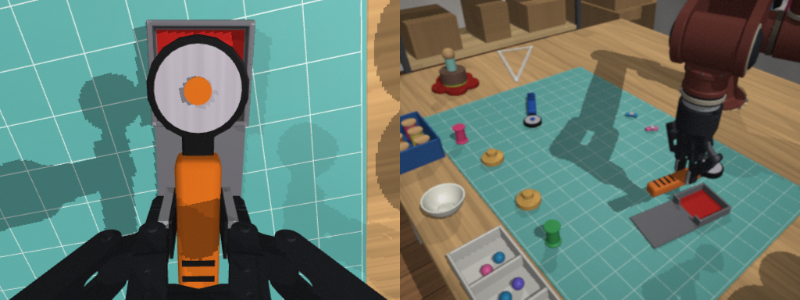

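View pics/d1t.png

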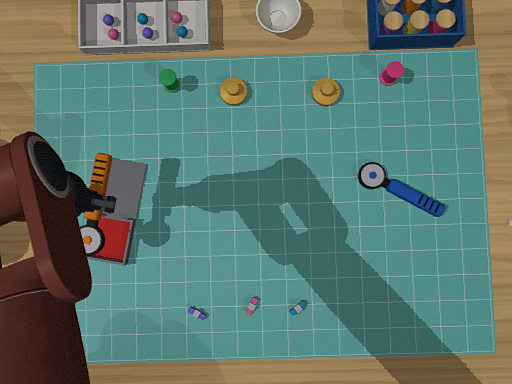

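```bash
python3 - <<'E'
from station import ctrl
from h import *
o=ctrl.get_obs(); d=ctrl.get_image("wrist")
cv2.imwrite("pics/z2.png",cv2.resize(d["color"][10:110,170:350,::-1],None,fx=4,fy=4,interpolation=cv2.INTER_CUBIC))
r=R.from_rotvec(o["tool_rot"])
P=[ray(p,d,.023) for p in [(189.4,25.6),(326,25.6)]]
print(P,np.linalg.norm(P[0]-P[1]), [r.inv().apply(p-o["tool_pos"])*1000 for p in P])
E
```

```text
[array([0.41882264, 0.26718976, 0.023     ]), array([0.4364633 , 0.35293221, 0.023     ])] 0.08753833213934616 [array([112.71979534, -41.71927805,  93.75029526]), array([112.7589689 ,  45.81898185,  93.64487433])]
```

View pics/z2.png

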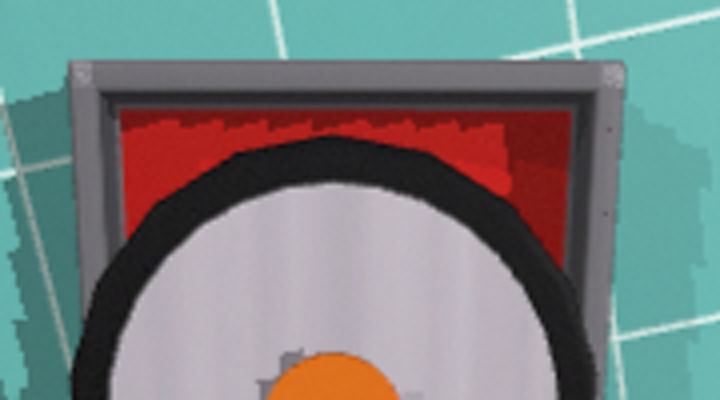

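The wrist view shows the head centred over the red well, with the back rim corners at (187,25) and (326,25). Square alignment is good and the offset is within about 1.5 mm. Lowering.

play_rows(motion=[[[1, 0, 0.05, 4, 0, 0, 0], [1, 0, 0.05, 7, 0, 0, 0], [1, 0, 0.05, 8.5, 0, 0, 0], [1, 0, 0.05, 9.4, 0, 0, 0], [1, 0, 0.05, 9.9, 0, 0, 0], [1, 0, 0.05, 10, 0, 0, 0], [1, 0, 0.05, 10, 0, 0, 0]]])

```text
t: 8.02
tool_pos: [0.5385, 0.2861, 0.0177]
tool_rot: [0.319, 3.124, -0.001]
contact_force: [0.3, 0.3, -1.0]
opening: 0.0254
```

```bash
python3 - <<'E'
from station import ctrl
from h import *
o=ctrl.get_obs(); print(o["tool_pos"],o["tool_rot"],o["contact_force"])
v=[ctrl.get_image(n)["color"][:,:,::-1] for n in("wrist","scene")]
s=cv2.resize(v[1][160:310,280:480],(512,384))
cv2.imwrite("pics/d2.png",cv2.resize(np.hstack([v[0],s]),(800,300)))
E
```

```text
[0.53846035 0.28605835 0.01768657] [ 3.18679317e-01  3.12434109e+00 -5.98867716e-04] [ 0.28103508  0.26604209 -1.03910892]
```

View pics/d2.png

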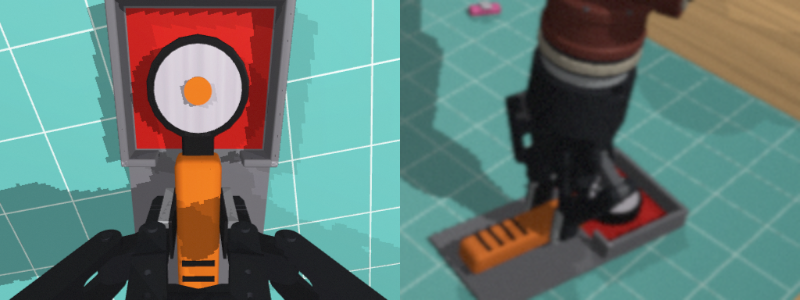

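The head is inside the well outline, about 4 mm above the floor, with the handle out through the gap. Easing it down.

play_rows(motion=[[[1, 0, 0, 0.2, 0, 0, 0], [1, 0, 0, 0.3, 0, 0, 0], [1, 0, 0, 0.35, 0, 0, 0], [1, 0, 0, 0.4, 0, 0, 0], [1, 0, 0, 0.4, 0, 0, 0]]])

```text
t: 8.75
tool_pos: [0.5383, 0.286, 0.0135]
tool_rot: [0.319, 3.125, -0.001]
contact_force: [-0.1, 0.1, -1.4]
opening: 0.0251
```

play_rows(motion=[[[1, 0, 0, 0.05, 0, 0, 0], [1, 0, 0, 0.1, 0, 0, 0], [1, 0, 0, 0.1, 0, 0, 0]]])

```text
t: 9.12
tool_pos: [0.5385, 0.2861, 0.0133]
tool_rot: [0.319, 3.124, -0.001]
contact_force: [-2.3, -2.4, 6.2]
opening: 0.0253
```

Contact is made, at about 7 N upward. Releasing, then lifting straight up.

play_rows(motion=[[[0.3, 0, 0, 0, 0, 0, 0], [0, 0, 0, 0, 0, 0, 0], [-0.5, 0, 0, 0, 0, 0, 0], [-1, 0, 0, 0, 0, 0, 0], [-1, 0, 0, 0, 0, 0, 0], [-1, 0, 0, 0, 0, 0, 0], [-1, 0, 0, 0, 0, 0, 0], [-1, 0, 0, -1, 0, 0, 0], [-1, 0, 0, -4, 0, 0, 0], [-1, 0, 0, -10, 0, 0, 0], [-1, 0, 0, -16, 0, 0, 0], [-1, 0, 0, -18, 0, 0, 0], [-1, 0, 0, -18, 0, 0, 0], [-1, 0, 0, -18, 0, 0, 0]]])

```text
t: 10.88
tool_pos: [0.5371, 0.2857, 0.1907]
tool_rot: [-0.319, -3.123, 0.004]
contact_force: [0.5, -0.1, 0.1]
opening: 0.0856
```

```bash
python3 - <<'E'
from station import ctrl
from h import *
o=ctrl.get_obs(); print(o["t"],o["tool_pos"],o["contact_force"],o["opening"])
D={n:ctrl.get_image(n) for n in("wrist","scene","top")}
s=cv2.resize(D["scene"]["color"][160:310,280:480,::-1],(512,384))
cv2.imwrite("pics/e1.png",cv2.resize(np.hstack([D["wrist"]["color"][:,:,::-1],s]),(800,300)))
cv2.imwrite("pics/e1t.png",D["top"]["color"][:,:,::-1])
d=D["wrist"];im=d["color"];hsv=cv2.cvtColor(im,cv2.COLOR_RGB2HSV)
m=cv2.inRange(hsv,(7,150,70),(17,255,255)); B=blobs(m,20)
C=np.array([.4711,.2982]);a=np.radians(-11.6);u=np.array([np.cos(a),np.sin(a)]);v=np.array([-u[1],u[0]])
for c,z in zip(B[:2],(.029,.020)):
    r=cv2.minAreaRect(c);p=ray(r[0],d,z)[:2];print(r,p,"dock frame mm",(p-C)@u*1000,(p-C)@v*1000)
E
```

```text
10.875 [0.53711877 0.28568988 0.19072908] [ 0.46661729 -0.06899798  0.12904962] 0.0855992059772782
((254.5, 190.0), (112.0, 27.0), 90.0) [0.5588919  0.28130836] dock frame mm 89.39530439110811 1.10637909122735
((254.25001525878906, 94.24999237060547), (14.849241256713867, 14.142135620117188), 45.0) [0.47203819 0.29883921] dock frame mm 0.7905008456682129 0.814804638501515
```

View pics/e1.png

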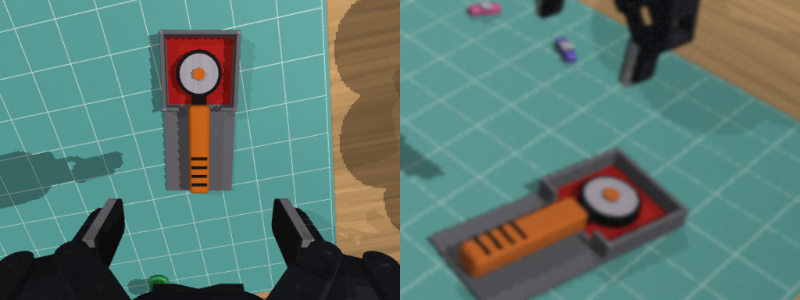

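View pics/e1t.png

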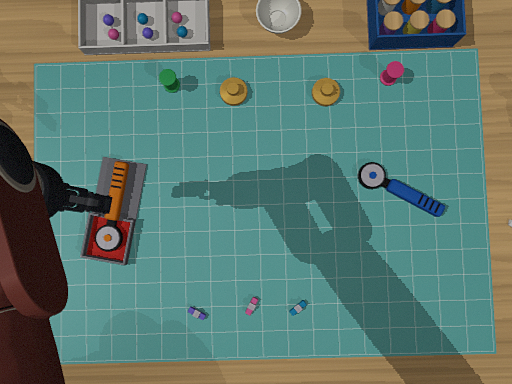

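The cutter lies flat in the dock. Its head is 1 mm from the well centre, the handle is out through the gap, and the blue cutter is unmoved at (372,175). The gripper is clear, so I'm handing in.

```bash
python3 -c "
from station import ctrl
print(ctrl.finish_job())"
```

```text
the job is handed in; nothing more can be done
None
```

The orange cutter is in the grey dock with its blade end towards the robot. I gripped its handle at 40 N, turned it about 129° and lowered it until it touched the dock floor at about 7 N. Only then did I open the fingers and lift clear. The job was handed in at about 10.9 s.

- **Placement:** in the last wrist picture the head was about 1 mm from the well centre, and the handle lay straight out through the gap towards the sewist. It looked flat in the scene view.
- **Blue cutter:** it sits at the same pixels in the top view as at the start.
- **Clearance:** the gripper is open at 0.19 m height and the force reading is about 0.
- **Disagreements:** the views differed by 1–3 mm on where the dock and cutter were, and the dock measured 202 mm long instead of 205. Both are well within the 13 mm of play around the head. No check failed.

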